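# Luminometer reading: bayonet cap held against the shutter spring

## Task

Take a luminescence reading: lift the capped sample tube out of the rack, stand it upright in the round measuring well of the luminometer and let go of it. Then lower the black light-tight cap over it with the cap's two lugs in the two slots of the metal collar, push the cap down against the spring and turn it clockwise (seen from above) about a quarter turn to its stop. The shutter springs shut if the cap is let go, so finish while still gripping the cap and holding it pushed in and fully turned; do not knock over or push aside the other things on the bench.

Things in the scene. Friction and masses are not known exactly. Their poses are not given: they have to be found in the camera images.
- sample_tube: 15 ml conical tube with a ribbed screw cap, standing upright in the blue rack (it may lean a few degrees). 119 mm tall; body 16 mm across, narrowing to a point over the lowest part; screw cap 21 mm across, from 106 to 119 mm. 18 g. Origin: the tip at its lower end; z along the tube to its cap. It is the only tube in the rack.
- rack: blue two-deck tube rack, 76 x 156 x 66 mm, open 20 mm holes, does not move. Origin: centre of its underside; its y axis is its long side. The sample tube stands in the hole 36 mm along +y from the centre, its tip 2 mm above the bench.
- luminometer: tube luminometer, white housing 175 x 190 x 72 mm with a sloped front panel (display and keys) and a metal bayonet collar on top; fixed to the bench. Origin: centre of its underside; -x is its front. The axis of the well lies 25 mm behind the origin (+x).
- collar: metal bayonet collar on the luminometer, 81 mm across, top 96 mm above the bench. Origin: centre of its top, on the well's axis; z up; x passes through its two opposite 14 mm wide entry slots (a black line beside each). Opening between the 4 mm thick lips 50 mm across, 69 mm below them. The black well sleeve in its middle has a 18.6 mm bore, flared mouth 8 mm below the collar's top.
- well_floor (a point): floor of the well, on its axis, 90 mm below the collar's top: where the tip of the tube stands. A tube in the well stands out 29 mm above the collar.
- cap: black hollow cap, 90 mm tall, 0.13 kg, upright. Origin: centre of its open underside; z up. Skirt 44 mm across (inside 37), flange 77 at 17.5 to 22.5 mm, dome 45 across up to 45 mm, sloping in to 26 at 54; above it a grey grip bar, 46 long along x, 14 thick, to 90 mm. Two lugs at the tapered lower edge at +x and -x, 7 wide, 10 tall, out to 30.5 mm from the axis. Same after half a turn.
- carrier (a joint): how far the lugs press the sprung ring in the collar down (m), 0 to 0.007; 3 N at 0, 6 N at 0.007. The lugs meet it when the cap's underside is 9 mm below the collar's top; the cap can turn only when pressed 6 to 7 mm farther (underside 15 to 16 mm below, flange about 2 mm above the collar). Once turned, the lips keep it at 0.0045 or more.
- shutter (a joint): how far the lugs have turned the sprung shutter ring (rad), clockwise from above, 0 (closed) to 1.32 (stop, open). Spring 0.12 N m at 0, 0.25 N m at the stop; lug friction about 0.1 N m more. About 0.11 rad of play: the cap turns 1.43 rad from slots to stop. Let go, the cap is turned back and lifted.
- small_bottle: bystander: small screw-cap glass bottle, 43 mm across, 86 mm tall. Origin: centre of its underside.
- marker: bystander: black marker pen lying on the bench, 129 mm long (along its y axis), 15 mm thick. Origin: under its middle.
- weigh_boat: bystander: white plastic weighing boat, 82 x 82 x 19 mm. Origin: centre of its underside.
- pipette: bystander: pipette lying on its side, 254 mm long (along its y axis), 42 mm wide, 31 mm high. Origin: under its middle.
There are look-alikes about, which are no part of the job. Of the things shaped like the cap, the black one is meant.

How it is judged:
On the way, in this order (a step that is already met when the one before it is completed fails the run):
1. the sample tube stands in the well and has been let go (horizontal distance between sample_tube and well_floor below 0.008 m and z of sample_tube in the frame of collar below -0.084 m and angle between sample_tube's own z axis and vertical below 0.15 rad and contact force between the fingers and sample_tube below 0.1 N), for 0.2 s.
2. the cap, with its lugs in the slots, is pushed in against the spring, the shutter still closed (value of joint carrier above 0.0045 m and value of joint shutter below 0.6 rad and horizontal distance between cap and collar below 0.006 m and z of cap in the frame of collar below -0.0125 m), for 0.05 s.
At the end, for the whole second after the job is handed in: Tube in the well (tip within 8 mm of the axis, 6 mm of the floor, lean < 0.15 rad); cap centred (6 mm), upright (0.1 rad), underside over 11.5 mm below the collar's top, carrier down over 3.5 mm, shutter open over 1.15 rad; fingers grip the cap (over 2 N), at rest (value of joint shutter above 1.15 rad and value of joint carrier above 0.0035 m and horizontal distance between cap and collar below 0.006 m and z of cap in the frame of collar below -0.0115 m and angle between cap's own z axis and vertical below 0.1 rad and contact force between the fingers and cap above 2 N and linear speed of cap below 0.03 m/s and horizontal distance between sample_tube and well_floor below 0.008 m and z of sample_tube in the frame of collar below -0.084 m and angle between sample_tube's own z axis and vertical below 0.15 rad); the arm keeps its last pose, push and grip.
It fails at once if a bystander is pushed more than 40 mm aside or the bottle is knocked over (distance of any of small_bottle, marker, weigh_boat, pipette from where it was at the start of the episode above 0.04 m or angle between small_bottle's own z axis and vertical above 0.6 rad).
It fails at once if the sample tube or the cap falls over (angle between any of sample_tube, cap's own z axis and vertical above 1 rad).
It also fails if it takes over 61 s, if anything falls off the work surface, if the arm or the gripper's body presses on something with over 40 N, if the wrist force passes 120 N, or if a joint passes its speed limit or range.

## Robot

A 6-joint arm with a two-finger parallel gripper is mounted at the origin on a cart in front of the work surface, level with it; the furniture and walls round the work are solid. World frame = base frame: x ahead of the robot, y to its left, z up, the work surface at z = 0. Lengths are in m, angles in rad, forces in N, time in s.
With the tool pointing down it reaches from about 0.35 to 0.775 m from the base axis. Payload 5.5 kg.
Tool frame: the origin (TCP) lies midway between the tips of the shut fingers; the grasp point (between the pads) lies 19 mm behind it; z points along the fingers, y is the line along which they close (so a half turn about z gives the same grasp; the last joint's range is limited). The gripper opens to 85 mm and grips with 20 to 120 N. Pads are 22 mm wide; open, the fingers measure 114 mm over their backs; the gripper's body (76 mm by 85 mm) begins 54 mm behind the grasp point. The pads swing forward as they close: fully open they stand 13 mm farther back than shut.
Start: joints at [1.172, 0.313, 0.046, 1.304, 0, 1.431], TCP at [0.147, 0.556, 0.231] pointing down, gripper open.
Joint ranges: [-2.76, 2.76], [-0.86, 1.69], [-1.03, 1.26], [-2.2, 2.34], [-1.47, 1.5], [-3.14, 3.14]. Speed limits (rad/s): [2.57, 2.57, 3.14, 3.14, 3.14, 3.14].

## Interface

Orientations are given as a unit quaternion [w, x, y, z].
In Python, from workcell import env gives the robot as it stands.
- The arm moves only by the tool move_arm, never from a script. Its argument "targets" is a list of rows, each a list of 3 entries, a list of its own where there are three numbers: the shift along the tool's x, y, z in mm, then the turn, a rotation vector about the tool's x, y, z in units of 10 degrees (1.0 is 10 degrees), then the closure, from -1 (fully open) to 1 (shut). In form: [[[dx, dy, dz], [ax, ay, az], gripper], ...]. A call has 1 to 5 rows; each row is the pose to reach, as a shift and turn from the pose commanded when the call began, along the tool's axes at that moment; what a row does not reach only later rows make up. A row lasts 1/8 s, in which the tool goes at most 62.5 mm and 10.7 degrees, less where a joint would pass 70% of its speed; a pose out of reach is approached as far as the arm can. A call with a gripper value outside its range is refused whole. The fingers move at their own pace and stop on an object; "squeeze" is the grip in N (left out, the last holds). Time passes only in rows, so rows that repeat a pose let the fingers close. It gives the time, the measured TCP pose, the force, the opening and the grip force at its end, in the units of the state.
- env.get_state(): the state, without advancing time (a new reading comes with each control period).
- env.read_camera(name): name is "scene" or "top"; returns a dict with "pixels" (480x640x3 uint8, red, green, blue), "fovy" (degrees; the focal length in pixels is half the picture's height over the tangent of half this angle, whatever the lens; pixels are square), "cx", "cy" (the principal point, pixels), "extrinsics" (4x4, takes a point from world to camera coordinates). Camera axes: x right, y up, looking along -z (the intrinsics and any distortion apply to the point x, -y, -z); pixel columns grow to the right and rows downward; lengths in m; the calibration is good to about 2 mm. A picture is of the moment at which its call begins. There is no depth.
- env.hand_in(): hands the job in; it is judged then, once.
Trained networks look in a picture, given as the dict that the camera call returned (one of the last four; its "shot" number tells which), for a name from the list of things; names that differ only in an ending like _2 or _b are one class to them, and where a whole thing is asked for, a point or a joint stands for the part that bears it (a point fixed in the world has none). Each returns a list of dicts, best first, with "confidence" (0 to 1); they miss things now and then, are a little off and sometimes report something else, mostly with a low value. They report only what shows in the picture. A call takes as long as a camera call. They do not tell look-alikes from the thing itself.
- env.spot_in(thing, picture): "centre" ([x, y, z] in m, in world coordinates, good to about 4 mm: the middle of the surface that is visible of it).
- env.regions_of(thing, picture): "mask" (480x640 bool, what is visible of it).
- env.landmark_of(thing, picture): "centre" ([x, y, z] in m, in world coordinates, good to about 4 mm: a listed point, or the origin of a listed thing).
The state is a dict: "clock": time; "joint_pos": joint angles; "qvel": joint speeds; "tau": joint torques, N m; "tcp_pos": TCP position; "orientation": TCP orientation; "wrist_force": force on the tool from outside, world axes, zero at the start; "ft_torque": the same for the moment, N m; "finger_gap": finger opening in m; "grip_force": force on a finger pad.
Only numpy, scipy, OpenCV 4.12 (cv2) and the standard library are available. Lean on these libraries where they do the work, as an engineer would, in place of code of your own. Each camera call takes 0.05 s, during which the arm holds its last target. There are 200 camera calls.

## Working session

There is one attempt and no reset: what is moved stays moved. The work goes in short steps, Python scripts to look and compute and a tool call to move; the robot and the scene stay as the last step left them, time stands still between calls to the robot, and variables do not carry over. Pictures are saved under pics/ and viewed, at most 10 in all, crops included, and the job is handed in when it is done.

Besides the shell and the picture viewer there is one more tool, called after "Emit:" as name(argument=value, ...), one argument or row to a line, values as JSON. move_arm: Moves the arm, as the interface text tells. Its arguments: {"type":"object","properties":{"targets":{"type":"array","items":{"type":"array"}},"squeeze":{"type":"number"}},"required":["targets"]}

```bash
ls; mkdir -p pics; python3 - <<'E'
from workcell import env
import cv2
s=env.get_state()
print({k:s[k] for k in ('clock','tcp_pos','orientation','finger_gap','wrist_force')})
for n in('scene','top'):
    p=env.read_camera(n); cv2.imwrite(f'pics/{n}0.png',p['pixels'][:,:,::-1]); print(n,[k for k in p],p['fovy'],p['cx'],p['cy'],p['extrinsics'])
    for t in('sample_tube','rack','luminometer','collar','well_floor','cap','small_bottle','marker','weigh_boat','pipette'):
        for f in('spot_in','landmark_of'):
            try: r=getattr(env,f)(t,p); print(t,f,[(x['centre'].round(3).tolist() if hasattr(x['centre'],'round') else x['centre'],round(x['confidence'],2)) for x in r])
            except Exception as e: print(t,f,e)
print(env.get_state()['clock'])
E
```

```text
pics
{'clock': 0.0, 'tcp_pos': array([0.14694602, 0.55536698, 0.2303871 ]), 'orientation': array([-2.56273123e-04,  1.29045698e-01,  9.91638208e-01, -8.97940016e-04]), 'finger_gap': 0.0855383260849163, 'wrist_force': array([ 0.69919357, -0.51616006,  0.02772159])}
scene ['pixels', 'fovy', 'cx', 'cy', 'extrinsics', 'shot'] 42.32136584255163 315.4476607004449 250.59223994527954 [[ 0.664003   -0.74769337 -0.00739149 -0.31213567]
 [ 0.41370537  0.3591285   0.83658508 -0.28723078]
 [-0.62285462 -0.5585529   0.54778716 -1.13236129]
 [ 0.          0.          0.          1.        ]]
sample_tube spot_in [([0.5729, -0.2228, 0.09], 0.51)]
sample_tube landmark_of [([0.584, -0.2176, 0.0087], 0.59)]
rack spot_in []
rack landmark_of [([0.5809, -0.2502, -0.0002], 0.98)]
luminometer spot_in [([0.5072, 0.1489, 0.0589], 0.77)]
luminometer landmark_of [([0.5331, 0.1821, 0.0013], 0.61)]
collar spot_in [([0.5478, 0.1694, 0.0886], 0.73)]
collar landmark_of [([0.5619, 0.1825, 0.0953], 0.87)]
well_floor spot_in [([0.5468, 0.169, 0.0868], 0.57)]
well_floor landmark_of []
cap spot_in [([0.4527, -0.0918, 0.03
[... 1551 characters left out ...]
loor landmark_of []
cap spot_in [([0.4666, -0.0822, 0.021], 0.72), ([0.4462, -0.2239, 0.0246], 0.65)]
cap landmark_of [([0.4495, -0.2341, 0.0004], 0.78), ([0.5818, -0.2522, 0.0012], 0.74), ([0.4659, -0.0816, -0.0019], 0.6)]
small_bottle spot_in [([0.4096, -0.3639, 0.0701], 0.94)]
small_bottle landmark_of [([0.4103, -0.3705, -0.0018], 0.82), ([0.5619, 0.1797, 0.0951], 0.6)]
marker spot_in [([0.5935, -0.0429, 0.014], 0.73)]
marker landmark_of [([0.5974, -0.0429, 0.0003], 0.71)]
weigh_boat spot_in [([0.3947, 0.3539, 0.0046], 0.83)]
weigh_boat landmark_of [([0.3943, 0.355, 0.0014], 0.96)]
pipette spot_in [([0.3748, 0.0969, 0.0241], 0.7)]
pipette landmark_of [([0.3846, 0.1362, 0.0008], 0.72)]
2.1
```

View pics/top0.png

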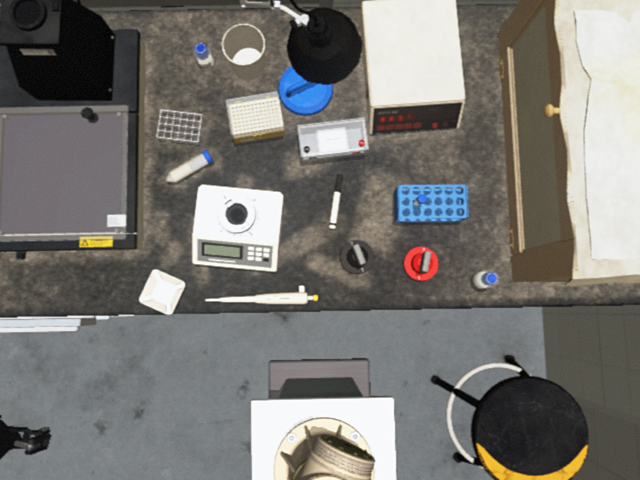

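View pics/scene0.png

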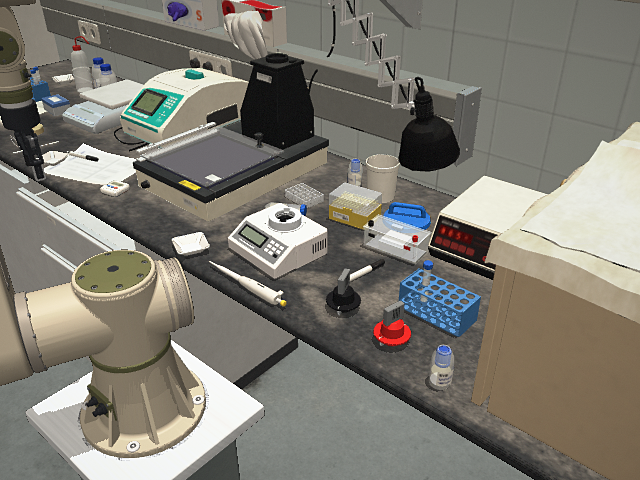

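The top view shows the luminometer at (237,225), the black cap at (355,257), the red look-alike at (421,263) and the tube's cap at (422,200). Next I'll zoom in to get the orientations.

```bash
cat > h.py <<'E'
from workcell import env
import cv2, numpy as np
def cam(n):
    p=env.read_camera(n); p['f']=240/np.tan(np.radians(p['fovy'])/2); return p
def proj(p,X):
    c=p['extrinsics']@np.r_[X,1]; return np.array([p['cx']+p['f']*c[0]/-c[2],p['cy']-p['f']*c[1]/-c[2]])
def unproj(p,uv,z):
    E=p['extrinsics']; R,t=E[:3,:3],E[:3,3]; o=-R.T@t
    d=R.T@np.array([(uv[0]-p['cx'])/p['f'],-(uv[1]-p['cy'])/p['f'],-1]); return o+d*(z-o[2])/d[2]
def crop(p,c,r,k):
    c=np.round(c).astype(int); return cv2.resize(p['pixels'][c[1]-r:c[1]+r,c[0]-r:c[0]+r,::-1],None,fx=k,fy=k,interpolation=cv2.INTER_CUBIC)
E
python3 - <<'E'
from h import *
P=cam('top');S=cam('scene')
L=[[.561,.1815,.096],[.467,-.083,.07],[.581,-.2205,.1]]
rows=[]
for p in(P,S):
    rows.append(np.hstack([crop(p,proj(p,x),25,5) for x in L])); print([proj(p,x).round().tolist() for x in L])
cv2.imwrite('pics/z.png',np.vstack(rows))
E
```

```text
[[234.0, 212.0], [357.0, 254.0], [420.0, 199.0]]
[[285.0, 214.0], [343.0, 281.0], [427.0, 271.0]]
```

View pics/z.png

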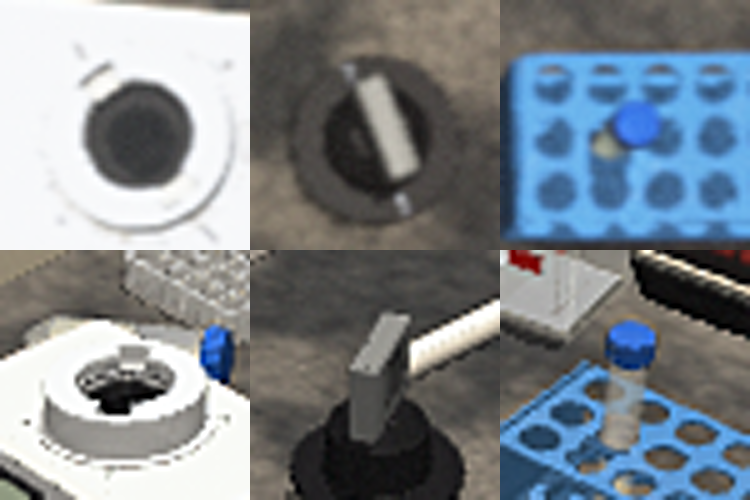

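```bash
python3 - <<'E'
from h import *
def rect(p,c,z,half,n=360):
    # image: row down=-x world, col right=-y world
    g=np.array([unproj(p,uv,z)[:2] for uv in [(0,0),(640,0),(640,480),(0,480)]],np.float32)
    H=cv2.getPerspectiveTransform(((np.c_[c[1]-g[:,1],c[0]-g[:,0]]/half+1)*n/2).astype(np.float32),np.float32([(0,0),(640,0),(640,480),(0,480)]))
    return cv2.warpPerspective(p['pixels'],H,(n,n),flags=cv2.INTER_CUBIC|cv2.WARP_INVERSE_MAP)[:,:,::-1]
def st(a): 
    a=a.astype(float); return np.uint8(np.clip((a/255)**2.5*255,0,255))
P=cam('top');S=cam('scene')
A=st(rect(P,(.561,.1815),.096,.05)); B=st(rect(S,(.561,.1815),.096,.05))
for i in(A,B): cv2.circle(i,(180,180),90,(0,0,255),1); cv2.circle(i,(180,180),146,(0,0,255),1)
cv2.imwrite('pics/col.png',np.hstack([A,B]))
A=rect(P,(.467,-.083),.022,.045)
B=rect(P,(.467,-.083),.09,.045)
for i in(A,B): cv2.circle(i,(180,180),154,(0,0,255),1)
cv2.imwrite('pics/cap.png',np.clip(np.hstack([A,B])*1.3,0,255).astype(np.uint8))
E
```

```text
Traceback (most recent call last):
cv2.error: OpenCV(4.12.0) :-1: error: (-5:Bad argument) in function 'circle'
> Overload resolution failed:
>  - Layout of the output array img is incompatible with cv::Mat
>  - Expected Ptr<cv::UMat> for argument 'img'
```

View pics/col.png

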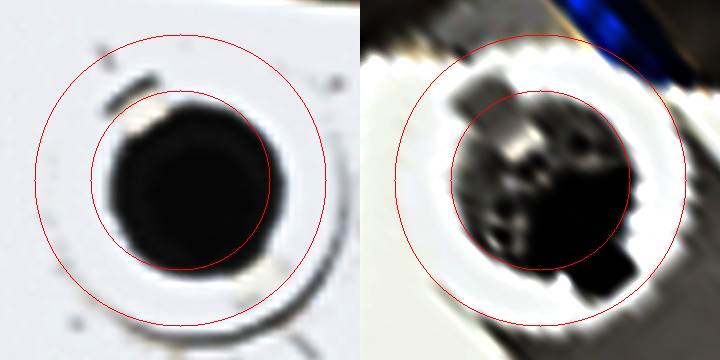

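The collar picture shows slots along the line from (131,95) to (262,280) in the left panel. That puts the slot yaw at about 34.6° from +x. The opening centre is near (197,189) in the top view and (545,186) in the scene view, so the two cameras disagree by about 3 mm.

```bash
cat >> h.py <<'E'
def rect(p,c,z,half,n=360):
    # row down=-x world, col right=-y world
    g=np.array([unproj(p,uv,z)[:2] for uv in [(0,0),(640,0),(640,480),(0,480)]],np.float32)
    H=cv2.getPerspectiveTransform(((np.c_[c[1]-g[:,1],c[0]-g[:,0]]/half+1)*n/2).astype(np.float32),np.float32([(0,0),(640,0),(640,480),(0,480)]))
    return np.ascontiguousarray(cv2.warpPerspective(p['pixels'],H,(n,n),flags=cv2.INTER_CUBIC|cv2.WARP_INVERSE_MAP)[:,:,::-1])
E
python3 - <<'E'
from h import *
P=cam('top');S=cam('scene')
def r(p,c,z,half,rad):
    i=rect(p,c,z,half,300)
    cv2.circle(i,(150,150),int(rad/half*150),(0,0,255),1);return i
c=(.467,-.083);t=(.5815,-.2205)
cv2.imwrite('pics/cap2.png',np.vstack([np.hstack([r(P,c,.0225,.045,.0385),r(P,c,.09,.045,.023)]),np.hstack([r(P,t,.121,.045,.0105),r(S,t,.121,.045,.0105)])]))
for p in(P,S):
    for m in env.regions_of('cap',p)+env.regions_of('sample_tube',p):
        mk=m['mask']; q=p['pixels'][mk]; print(m['confidence'],np.argwhere(mk).mean(0).round(1),mk.sum(),q.mean(0).round())
    print('campos',-p['extrinsics'][:3,:3].T@p['extrinsics'][:3,3])
E
```

```text
0.81 [257.3 357. ] 955 [81. 78. 74.]
0.79 [263.4 421. ] 888 [209.  77.  72.]
0.47 [199.8 420.5] 96 [ 73. 116. 189.]
campos [0.35085915 0.01622432 1.40447384]
0.95 [295.  343.2] 894 [47. 46. 45.]
0.84 [326.3 392.8] 1058 [163.  54.  51.]
0.6 [368.  441.4] 972 [131. 132. 138.]
0.47 [303.5 438.7] 2976 [ 70. 113. 155.]
0.61 [277.9 426.2] 266 [107. 121. 142.]
campos [-0.37920853 -0.76271269  0.85827882]
```

View pics/cap2.png

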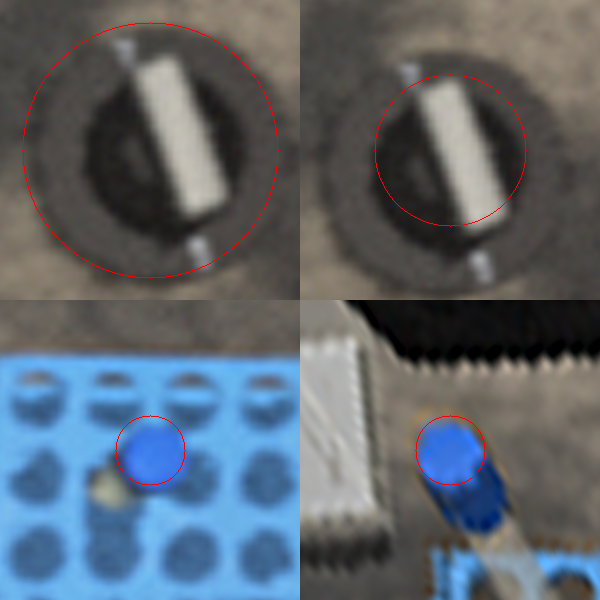

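The cap lugs and bar lie at a yaw of about 19.5°. In the top view the cap is centred near (0.467,-0.086) and the tube top near (0.581,-0.221). I'll write a helper that gives each move in tool axes.

```bash
cat > g.py <<'E'
from h import *
from scipy.spatial.transform import Rotation as Rn
def go(pos,yaw):  # tool x at world yaw (deg), tool z down
    s=env.get_state(); q=s['orientation']; R=Rn.from_quat(np.r_[q[1:],q[0]])
    c,n=np.cos(np.radians(yaw)),np.sin(np.radians(yaw))
    T=Rn.from_matrix(np.array([[c,n,0],[n,-c,0],[0,0,-1]]).T)
    print('d',(R.inv().apply(np.array(pos)-s['tcp_pos'])*1000).round(1),'rot',np.degrees((R.inv()*T).as_rotvec()/10).round(2),
     'clock',s['clock'],'tcp',s['tcp_pos'].round(4),'j',s['joint_pos'].round(2),'F',s['wrist_force'].round(1),'gap',round(s['finger_gap'],4),'grip',s['grip_force'])
if __name__=='__main__':
    import sys; a=list(map(float,sys.argv[1:])); go(a[:3],a[3])
E
python3 g.py .581 -.221 .2 180
```

```text
d [-618.2 -640.    31.3] rot [ 0.    0.   -1.48] clock 2.6 tcp [0.1472 0.5559 0.2313] j [ 1.17  0.31  0.05  1.3  -0.    1.43] F [-0.9 -0.4  0. ] gap 0.0856 grip 0.0
```

Emit:
move_arm(
  targets=[
    [[-618, -640, 31], [0, 0, -1.48], -1],
    [[-618, -640, 31], [0, 0, -1.48], -1],
    [[-618, -640, 31], [0, 0, -1.48], -1],
    [[-618, -640, 31], [0, 0, -1.48], -1],
    [[-618, -640, 31], [0, 0, -1.48], -1],
  ],
)

```text
clock: 3.22
tcp_pos: [0.2996, 0.2827, 0.2207]
orientation: [0.001, -0.0, 1.0, 0.0]
wrist_force: [1.1, 0.6, 0.1]
finger_gap: 0.0855
grip_force: 0.0
```

```bash
python3 g.py .581 -.221 .2 180
```

```text
d [-281.3 -503.8   20.7] rot [0.   0.01 0.  ] clock 3.225 tcp [0.2996 0.2827 0.2207] j [ 0.56  0.   -0.35  1.21 -0.    0.56] F [1.1 0.6 0.1] gap 0.0855 grip 0.0
```

Emit:
move_arm(
  targets=[
    [[-281, -504, 21], [0, 0, 0], -1],
    [[-281, -504, 21], [0, 0, 0], -1],
    [[-281, -504, 21], [0, 0, 0], -1],
    [[-281, -504, 21], [0, 0, 0], -1],
    [[-281, -504, 21], [0, 0, 0], -1],
  ],
)

```text
clock: 3.85
tcp_pos: [0.4517, 0.0094, 0.2094]
orientation: [0.001, 0.0, 1.0, 0.0]
wrist_force: [1.1, 1.0, -0.0]
finger_gap: 0.0853
grip_force: 0.0
```

```bash
python3 g.py .581 -.221 .2 180
```

```text
d [-129.5 -230.3    9.5] rot [ 0.    0.01 -0.01] clock 3.85 tcp [0.4517 0.0094 0.2094] j [-0.16  0.08 -0.3   1.19  0.   -0.16] F [ 1.1  1.  -0. ] gap 0.0853 grip 0.0
```

Emit:
move_arm(
  targets=[
    [[-130, -230, 9], [0, 0, 0], -1],
    [[-130, -230, 9], [0, 0, 0], -1],
    [[-130, -230, 9], [0, 0, 0], -1],
    [[-130, -230, 9], [0, 0, 0], -1],
    [[-130, -230, 9], [0, 0, 0], -1],
  ],
)

```text
clock: 4.47
tcp_pos: [0.5818, -0.2222, 0.1988]
orientation: [-0.0, 0.002, 1.0, -0.0]
wrist_force: [-0.7, 0.2, -0.3]
finger_gap: 0.0855
grip_force: 0.0
```

```bash
python3 g.py .581 -.221 .14 180; python3 - <<'E'
from h import *
# gripper vs tube check from both cameras
rs=[]
for n in('top','scene'):
    p=cam(n); rs.append(crop(p,proj(p,[.581,-.221,.16]),50,5))
cv2.imwrite('pics/g1.png',cv2.resize(np.hstack(rs),(800,400)))
E
```

```text
d [ 0.8  1.3 58.8] rot [-0.   -0.   -0.02] clock 4.475 tcp [ 0.5818 -0.2222  0.1988] j [-0.49  0.42  0.12  1.27 -0.   -0.49] F [-0.7  0.2 -0.3] gap 0.0855 grip 0.0
```

View pics/g1.png

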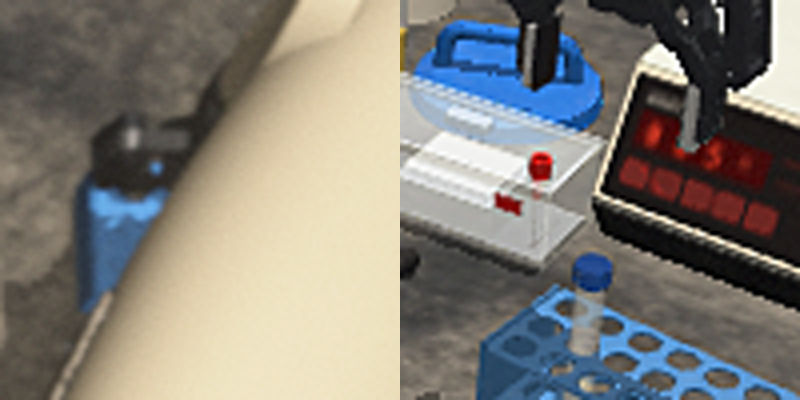

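The scene panel shows the tube cap at (592,270), between and below the fingers at (540,60) and (695,130). Lowering onto the screw cap.

Emit:
move_arm(
  targets=[
    [[1, 1, 50], [0, 0, 0], -1],
    [[1, 1, 100], [0, 0, 0], -1],
    [[1, 1, 100], [0, 0, 0], -1],
    [[1, 1, 100], [0, 0, 0], 1],
    [[1, 1, 100], [0, 0, 0], 1],
  ],
  squeeze=40,
)

```text
clock: 5.2
tcp_pos: [0.5814, -0.218, 0.1032]
orientation: [0.002, -0.0, 1.0, -0.001]
wrist_force: [-0.7, 0.3, -0.2]
finger_gap: 0.0515
grip_force: 0.0
```

Emit:
move_arm(
  targets=[
    [[0, 0, 0], [0, 0, 0], 1],
    [[0, 0, 0], [0, 0, 0], 1],
    [[0, 0, 0], [0, 0, 0], 1],
    [[0, 0, 0], [0, 0, 0], 1],
    [[0, 0, 0], [0, 0, 0], 1],
  ],
)

```text
clock: 5.82
tcp_pos: [0.5804, -0.2181, 0.1012]
orientation: [0.001, 0.0, 1.0, -0.0]
wrist_force: [0.3, -0.5, 5.9]
finger_gap: 0.0185
grip_force: 39.0
```

```bash
python3 g.py .581 -.221 .235 180
```

```text
d [  -0.8   -3.  -133.8] rot [-0.01  0.01 -0.  ] clock 5.825 tcp [ 0.5804 -0.2181  0.1012] j [-0.49  0.46 -0.06  1.05  0.   -0.49] F [ 0.3 -0.5  5.9] gap 0.0185 grip 39.0228285874764
```

Emit:
move_arm(
  targets=[
    [[0, 0, -40], [0, 0, 0], 1],
    [[0, 0, -85], [0, 0, 0], 1],
    [[0, 0, -130], [0, 0, 0], 1],
    [[0, 0, -130], [0, 0, 0], 1],
  ],
)

```text
clock: 6.32
tcp_pos: [0.5815, -0.2186, 0.2343]
orientation: [0.003, 0.0, 1.0, -0.002]
wrist_force: [-0.5, 0.0, 0.4]
finger_gap: 0.0183
grip_force: 39.3
```

```bash
python3 g.py .559 .179 .25 180; python3 - <<'E'
from h import *
p=cam('scene'); cv2.imwrite('pics/g2.png',crop(p,proj(p,[.581,-.221,.19]),60,5))
r=env.landmark_of('sample_tube',p); print(r, env.spot_in('sample_tube',p))
E
```

```text
d [ 22.7 397.5 -17.2] rot [-0.02  0.04 -0.  ] clock 6.325 tcp [ 0.5815 -0.2186  0.2343] j [-0.49  0.4   0.18  1.34  0.   -0.49] F [-0.5  0.   0.4] gap 0.0183 grip 39.32639619422844
[{'centre': [0.5825, -0.2181, 0.1376], 'confidence': 0.74}, {'centre': [0.3936, 0.3582, 0.0022], 'confidence': 0.73}] [{'centre': [0.5774, -0.2187, 0.204], 'confidence': 0.95}]
```

View pics/g2.png

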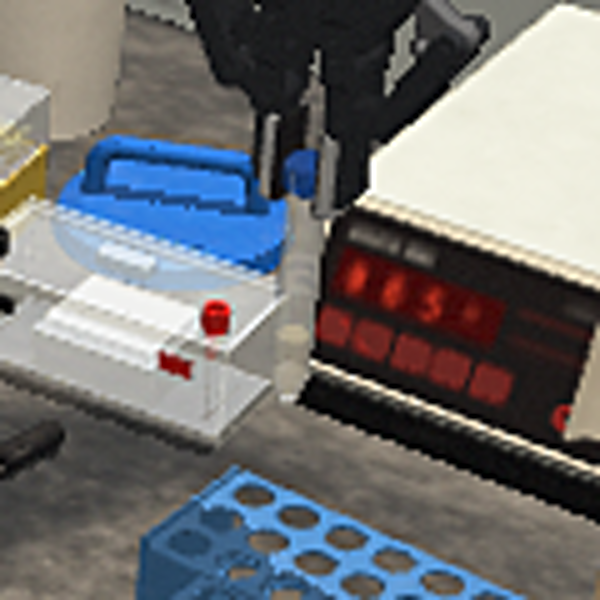

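The tube is held between the pads, with its cap at (302,172) and tip at (287,395). I'll check its lean against the projected vertical.

```bash
python3 - <<'E'
from h import *
p=cam('scene'); o=np.round(proj(p,[.581,-.221,.19]))-60
for z in(.14,.2,.25): print(z,(proj(p,[.5815,-.2186,z])-o)*5)
m=env.regions_of('sample_tube',p)[0]['mask']; v=np.argwhere(m)
for r in range(v[:,0].min(),v[:,0].max(),4): print(r,((v[v[:,0]==r,1].mean()-o[0])*5).round(0),round((r-o[1])*5),end='; ')
E
python3 g.py .559 .179 .25 180
```

```text
0.14 [282.80565763 397.20802371]
0.2 [296.43607476 274.49236475]
0.25 [308.34872794 167.2418624 ]
208 295.0 165; 212 290.0 185; 216 290.0 205; 220 290.0 225; 224 292.0 245; 228 292.0 265; 232 288.0 285; 236 288.0 305; 240 285.0 325; 244 280.0 345; 248 280.0 365; 252 278.0 385; 256 278.0 405; d [ 20.1 396.2 -21.1] rot [ 0.01 -0.02 -0.  ] clock 6.575 tcp [ 0.5788 -0.2171  0.2281] j [-0.49  0.4   0.17  1.34  0.   -0.49] F [-0.4  0.2 -0.4] gap 0.0185 grip 39.31489861191949
```

Emit:
move_arm(
  targets=[
    [[21, 397, -18], [0, 0, 0], 1],
    [[21, 397, -18], [0, 0, 0], 1],
    [[21, 397, -18], [0, 0, 0], 1],
    [[21, 397, -18], [0, 0, 0], 1],
    [[21, 397, -18], [0, 0, 0], 1],
  ],
)

```text
clock: 7.2
tcp_pos: [0.5623, 0.096, 0.2429]
orientation: [-0.001, 0.0, 1.0, 0.0]
wrist_force: [1.2, 0.2, 0.4]
finger_gap: 0.0185
grip_force: 39.3
```

```bash
python3 g.py .559 .179 .215 180
```

```text
d [ 3.3 83.  27.9] rot [ 0.   -0.01 -0.  ] clock 7.2 tcp [0.5623 0.096  0.2429] j [0.03 0.3  0.06 1.33 0.   0.03] F [1.2 0.2 0.4] gap 0.0185 grip 39.33918160008034
```

Emit:
move_arm(
  targets=[
    [[3, 83, 20], [0, 0, 0], 1],
    [[3, 83, 28], [0, 0, 0], 1],
    [[3, 83, 28], [0, 0, 0], 1],
    [[3, 83, 28], [0, 0, 0], 1],
  ],
)

```text
clock: 7.7
tcp_pos: [0.5601, 0.1765, 0.2157]
orientation: [-0.001, 0.0, 1.0, -0.0]
wrist_force: [-0.7, -0.8, -0.6]
finger_gap: 0.0177
grip_force: 39.4
```

```bash
python3 - <<'E'
from h import *
T=[]
for i in range(6):
    T.append(env.get_state()['tcp_pos']); p=cam('scene' if i else 'top')
    if i==0: P=p
T=np.array(T); m=T.mean(0); print(m,T.std(0),env.get_state()['clock'])
tip=m-[0,0,.097]
A=rect(p,m[:2],.096,.05,400); B=crop(p,proj(p,m-[0,0,.06]),40,5)
cv2.imwrite('pics/tip.png',np.hstack([A,B]))
o=np.round(proj(p,m-[0,0,.06]))-40
print('proj in crop: tip',(proj(p,tip)-o)*5+[400,0],'cap',(proj(p,m+[0,0,.02])-o)*5+[400,0],'collar ctr cmd',(proj(p,[m[0],m[1],.096])-o)*5+[400,0],(proj(p,[.559,.179,.096])-o)*5+[400,0])
for f in('sample_tube','collar'): print(env.landmark_of(f,p),env.landmark_of(f,P))
E
```

```text
[0.5606481  0.17608222 0.21639657] [0.00028235 0.00018893 0.0003856 ] 8.0
proj in crop: tip [604.03737383 267.23316175] cap [595.6402646   48.27228569] collar ctr cmd [605.63199598 308.81412158] [599.04315152 308.14218928]Traceback (most recent call last):
  File "<stdin>", line 12, in <module>
ValueError: only the last four pictures can be asked about
```

View pics/tip.png

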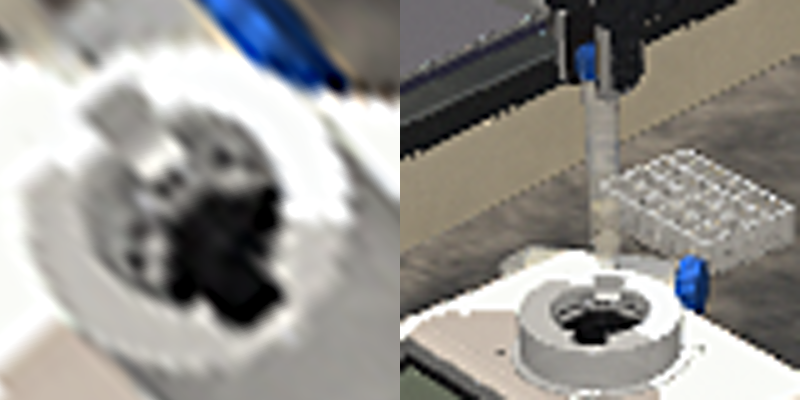

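In the crop the tip is at (606,262) and the collar opening is centred near (603,310), with the command at (606,309). That puts the tube within about 1–2 mm, so I'll nudge 1.5 mm and lower.

Emit:
move_arm(
  targets=[
    [[1.5, 1.5, 20], [0, 0, 0], 1],
    [[1.5, 1.5, 40], [0, 0, 0], 1],
    [[1.5, 1.5, 60], [0, 0, 0], 1],
    [[1.5, 1.5, 75], [0, 0, 0], 1],
    [[1.5, 1.5, 75], [0, 0, 0], 1],
  ],
)

```text
clock: 8.68
tcp_pos: [0.5581, 0.1783, 0.1401]
orientation: [-0.001, 0.0, 1.0, -0.0]
wrist_force: [-0.2, -0.3, -1.1]
finger_gap: 0.018
grip_force: 39.4
```

Emit:
move_arm(
  targets=[
    [[0, 0, 15], [0, 0, 0], 1],
    [[0, 0, 30], [0, 0, 0], 1],
    [[0, 0, 33], [0, 0, 0], 1],
    [[0, 0, 33], [0, 0, 0], 1],
  ],
)

```text
clock: 9.18
tcp_pos: [0.5587, 0.1786, 0.1079]
orientation: [-0.0, 0.0, 1.0, -0.0]
wrist_force: [-0.1, -0.3, -0.8]
finger_gap: 0.0183
grip_force: 39.4
```

```bash
python3 - <<'E'
from h import *
for i in range(3):
    p=cam('scene'); s=env.get_state(); print(s['tcp_pos'],s['wrist_force'],s['finger_gap'])
print(env.landmark_of('sample_tube',p),env.landmark_of('collar',p),s['clock'])
E
```

```text
[0.5589976  0.17868591 0.10828845] [-0.04937401 -0.55383994 -0.65396356] 0.018161957120753212
[0.55912822 0.17870803 0.10854735] [-0.94319838 -0.05133885  0.35035204] 0.018012013546103264
[0.55916425 0.17871878 0.10864545] [-0.16944263 -0.16283356 -0.72626642] 0.018245255054526534
[] [{'centre': [0.5594, 0.1822, 0.0956], 'confidence': 0.57}] 9.325
```

Emit:
move_arm(
  targets=[
    [[0, 0, 2], [0, 0, 0], 1],
    [[0, 0, 3], [0, 0, 0], 1],
    [[0, 0, 4], [0, 0, 0], 1],
    [[0, 0, 4], [0, 0, 0], 1],
  ],
)

```text
clock: 9.93
tcp_pos: [0.5593, 0.1787, 0.1049]
orientation: [0.001, 0.0, 1.0, 0.0]
wrist_force: [-0.4, -1.0, 4.5]
finger_gap: 0.0181
grip_force: 39.7
```

Emit:
move_arm(
  targets=[
    [[0, 0, 0], [0, 0, 0], -1],
    [[0, 0, 0], [0, 0, 0], -1],
    [[0, 0, 0], [0, 0, 0], -1],
    [[0, 0, 0], [0, 0, 0], -1],
    [[0, 0, 0], [0, 0, 0], -1],
  ],
)

```text
clock: 10.55
tcp_pos: [0.5589, 0.1787, 0.1042]
orientation: [-0.0, 0.0, 1.0, 0.0]
wrist_force: [0.1, -0.6, -0.4]
finger_gap: 0.0853
grip_force: 0.0
```

Emit:
move_arm(
  targets=[
    [[0, 0, 0], [0, 0, 0], -1],
    [[0, 0, -20], [0, 0, 0], -1],
    [[0, 0, -60], [0, 0, 0], -1],
    [[0, 0, -120], [0, 0, 0], -1],
    [[0, 0, -120], [0, 0, 0], -1],
  ],
)

```text
clock: 11.18
tcp_pos: [0.5618, 0.1792, 0.2299]
orientation: [0.005, 0.0, 1.0, 0.001]
wrist_force: [0.2, -0.6, -0.2]
finger_gap: 0.0853
grip_force: 0.0
```

```bash
python3 g.py .467 -.086 .2 199.5; python3 - <<'E'
from h import *
p=cam('scene'); q=(.559,.178,.12)
cv2.imwrite('pics/tube.png',crop(p,proj(p,q),40,7)); o=np.round(proj(p,q))-40
for z in(.096,.112,.125): print(z,(proj(p,[.559,.178,z])-o)*7)
E
```

```text
d [  95.  -265.3   28.5] rot [ 0.    0.06 -1.95] clock 11.175 tcp [0.5618 0.1792 0.2299] j [0.17 0.33 0.07 1.3  0.   0.17] F [ 0.2 -0.6 -0.2] gap 0.0853 grip 0.0
0.096 [280.70660122 341.32749016]
0.112 [279.14259117 301.62497728]
0.125 [277.85847724 269.02764859]
```

View pics/tube.png

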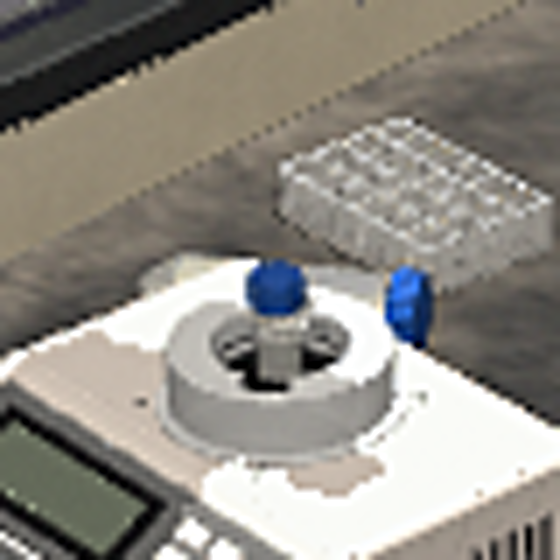

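The tube stands upright in the well, with its cap at (276,285). The collar rim is centred at u≈281, which agrees with a collar centre of (0.559,0.178). Next is the black cap.

Emit:
move_arm(
  targets=[
    [[95, -265, 29], [0, 0, -1.95], -1],
    [[95, -265, 29], [0, 0, -1.95], -1],
    [[95, -265, 29], [0, 0, -1.95], -1],
    [[95, -265, 29], [0, 0, -1.95], -1],
    [[95, -265, 29], [0, 0, -1.95], -1],
  ],
)

```text
clock: 11.85
tcp_pos: [0.4615, -0.0881, 0.1935]
orientation: [-0.001, -0.168, 0.986, 0.001]
wrist_force: [0.4, -0.1, -0.3]
finger_gap: 0.0853
grip_force: 0.0
```

```bash
python3 - <<'E'
from h import *
p=cam('scene'); P=cam('top')
for n,q in(('s',p),('t',P)): print(n,[(x['centre'],round(x['confidence'],2)) for x in env.landmark_of('cap',q)])
A=rect(p,(.467,-.086),.09,.04,300);B=rect(p,(.467,-.086),.0225,.045,300); C=crop(p,proj(p,[.467,-.086,.09]),30,5)
for i,k in((A,150/.04),(B,150/.045)):
    cv2.circle(i,(150,150),int(.023*k if i is A else .0385*k),(0,0,255),1); cv2.drawMarker(i,(150,150),(0,0,255),0,10)
cv2.imwrite('pics/cap3.png',cv2.resize(np.hstack([A,B,C]),(798,266)))
E
python3 g.py .467 -.086 .12 199.5
```

```text
s [([0.4658, -0.0819, -0.0008], 0.81), ([0.4431, -0.231, 0.0004], 0.79)]
t [([0.4486, -0.2318, 0.0025], 0.78), ([0.4661, -0.0817, -0.0021], 0.39)]
d [-4.1 -1.1 74.1] rot [ 0.01 -0.01 -0.01] clock 12.05 tcp [ 0.4629 -0.0865  0.1941] j [-0.36  0.13 -0.28  1.16  0.   -0.69] F [-0.3  1.2  0.4] gap 0.0855 grip 0.0
```

View pics/cap3.png

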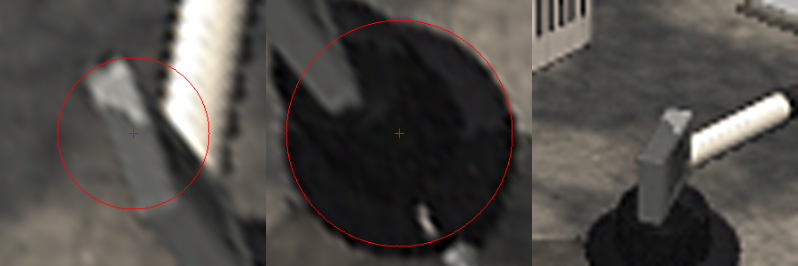

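The scene view's flange outline, centred at (400,133) in the middle panel, matches the 77 mm circle at (0.466,-0.0865). That agrees with the top view.

Emit:
move_arm(
  targets=[
    [[-4, -1, 50], [0, 0, 0], -1],
    [[-4, -1, 80], [0, 0, 0], -1],
    [[-4, -1, 80], [0, 0, 0], -1],
    [[-4, -1, 80], [0, 0, 0], -1],
  ],
  squeeze=100,
)

```text
clock: 12.55
tcp_pos: [0.4686, -0.0853, 0.1161]
orientation: [0.0, -0.17, 0.985, -0.0]
wrist_force: [-0.6, 0.4, -0.1]
finger_gap: 0.0856
grip_force: 0.0
```

```bash
for i in 1 2 3; do python3 -c "
from h import *
cam('scene')"; python3 g.py .4665 -.0862 .06 199.5; done
```

```text
d [ 2.7  0.4 56.5] rot [-0.01  0.01  0.  ] clock 12.6 tcp [ 0.469  -0.0856  0.1165] j [-0.35  0.19 -0.41  0.97  0.   -0.69] F [-0.1  0.   0.7] gap 0.0856 grip 0.0
d [ 2.7  0.7 56.7] rot [-0.01  0.01  0.  ] clock 12.65 tcp [ 0.4691 -0.0859  0.1167] j [-0.35  0.19 -0.41  0.97  0.   -0.69] F [ 0.   0.  -0.4] gap 0.0852 grip 0.0
d [ 2.6  0.8 56.7] rot [-0.01  0.01  0.  ] clock 12.7 tcp [ 0.4691 -0.086   0.1167] j [-0.35  0.19 -0.41  0.97  0.   -0.69] F [ 0.6 -0.6 -0.2] gap 0.0854 grip 0.0
```

Emit:
move_arm(
  targets=[
    [[2.5, 0.5, 30], [0, 0, 0], -1],
    [[2.5, 0.5, 50], [0, 0, 0], -1],
    [[2.5, 0.5, 56], [0, 0, 0], -1],
    [[2.5, 0.5, 56], [0, 0, 0], -1],
    [[2.5, 0.5, 56], [0, 0, 0], 1],
  ],
)

```text
clock: 13.32
tcp_pos: [0.4662, -0.0866, 0.0603]
orientation: [0.001, -0.169, 0.986, -0.0]
wrist_force: [0.2, -0.4, -0.1]
finger_gap: 0.0697
grip_force: 0.0
```

Emit:
move_arm(
  targets=[
    [[0, 0, 0], [0, 0, 0], 1],
    [[0, 0, 0], [0, 0, 0], 1],
    [[0, 0, 0], [0, 0, 0], 1],
    [[0, 0, 0], [0, 0, 0], 1],
    [[0, 0, 0], [0, 0, 0], 1],
  ],
)

```text
clock: 13.95
tcp_pos: [0.4655, -0.0864, 0.0595]
orientation: [0.0, -0.169, 0.986, -0.0]
wrist_force: [-1.3, -0.3, 4.1]
finger_gap: 0.0125
grip_force: 97.5
```

Emit:
move_arm(
  targets=[
    [[0, 0, 0], [0, 0, 0], 1],
    [[0, 0, 0], [0, 0, 0], 1],
  ],
)

```text
clock: 14.2
tcp_pos: [0.4655, -0.0864, 0.0595]
orientation: [0.0, -0.169, 0.986, -0.0]
wrist_force: [-0.6, 0.8, 4.8]
finger_gap: 0.0126
grip_force: 97.6
```

```bash
python3 g.py .4665 -.0862 .25 214.6
```

```text
d [  -1.    -0.2 -190.5] rot [-0.    0.   -1.51] clock 14.2 tcp [ 0.4655 -0.0864  0.0595] j [-0.35  0.25 -0.49  0.83 -0.   -0.69] F [-0.6  0.8  4.8] gap 0.0126 grip 97.59103417396545
```

Emit:
move_arm(
  targets=[
    [[0, 0, -40], [0, 0, 0], 1],
    [[0, 0, -90], [0, 0, 0], 1],
    [[0, 0, -150], [0, 0, -0.7], 1],
    [[0, 0, -170], [0, 0, -1.51], 1],
    [[0, 0, -170], [0, 0, -1.51], 1],
  ],
)

```text
clock: 14.82
tcp_pos: [0.4663, -0.0865, 0.2304]
orientation: [0.001, -0.296, 0.955, -0.001]
wrist_force: [0.2, -1.0, -1.7]
finger_gap: 0.0123
grip_force: 97.6
```

```bash
python3 g.py .559 .178 .225 214.6;python3 g.py .559 .178 .225 214.6
```

```text
d [-226.2  165.5    5.4] rot [-0.01  0.01 -0.01] clock 14.825 tcp [ 0.4663 -0.0865  0.2304] j [-0.35  0.12 -0.21  1.25  0.   -0.96] F [ 0.2 -1.  -1.7] gap 0.0123 grip 97.64816164970398
d [-226.2  165.5    5.4] rot [-0.01  0.01 -0.01] clock 14.825 tcp [ 0.4663 -0.0865  0.2304] j [-0.35  0.12 -0.21  1.25  0.   -0.96] F [ 0.2 -1.  -1.7] gap 0.0123 grip 97.64816164970398
```

Emit:
move_arm(
  targets=[
    [[-45, 33, 0], [0, 0, 0], 1],
    [[-90, 66, 0], [0, 0, 0], 1],
    [[-135, 99, 0], [0, 0, 0], 1],
    [[-180, 132, 0], [0, 0, 0], 1],
    [[-226, 165, 5], [0, 0, 0], 1],
  ],
)

```text
clock: 15.45
tcp_pos: [0.5574, 0.1795, 0.2218]
orientation: [-0.001, -0.296, 0.955, 0.0]
wrist_force: [0.6, -0.4, -1.6]
finger_gap: 0.0127
grip_force: 97.7
```

Emit:
move_arm(
  targets=[
    [[0, 0, 0], [0, 0, 0], 1],
    [[0, 0, 0], [0, 0, 0], 1],
  ],
)

```text
clock: 15.7
tcp_pos: [0.5566, 0.1776, 0.222]
orientation: [-0.002, -0.297, 0.955, 0.0]
wrist_force: [-0.2, -1.0, -1.9]
finger_gap: 0.0125
grip_force: 97.7
```

```bash
python3 - <<'E'
from h import *
p=cam('scene');P=cam('top');cam('scene')
for n,q in(('s',p),('t',P)): print(n,[(x['centre'],round(x['confidence'],2)) for x in env.landmark_of('cap',q)],[(x['centre'],round(x['confidence'],2)) for x in env.landmark_of('collar',q)])
m=env.regions_of('cap',p)
s=env.get_state();c=s['tcp_pos']-[0,0,.0595]
th=np.linspace(0,2*np.pi,60)
fl=np.array([proj(p,c+[.0385*np.cos(t),.0385*np.sin(t),z]) for t in th for z in(.0175,.0225)])
print('pred flange u',fl[:,0].min(),fl[:,0].max(),'vmax',fl[:,1].max())
for k in m:
    v=np.argwhere(k['mask']); r=v[abs(v[:,0]-fl[:,1].mean())<8]; 
    print(k['confidence'],k['mask'].sum(),'flange u',r[:,1].min() if len(r) else 0,r[:,1].max() if len(r) else 0, 'v',v[:,0].min(),v[:,0].max())
sk=np.array([proj(p,c+[.022*np.cos(t),.022*np.sin(t),0]) for t in th]); print('skirt u',sk[:,0].min(),sk[:,0].max(),'vmax',sk[:,1].max())
E
python3 g.py .559 .178 .17 214.6
```

```text
s [([0.5606, 0.1803, 0.1634], 0.94), ([0.4448, -0.2285, -0.0002], 0.74)] [([0.5589, 0.1812, 0.0959], 0.56)]
t [([0.4498, -0.2308, 0.0011], 0.7), ([0.5584, 0.1778, 0.1612], 0.62)] [([0.5611, 0.182, 0.0942], 0.55)]
pred flange u 267.5421152390211 299.9533341279191 vmax 191.0926403132546
0.97 1114 flange u 0 0 v 301 345
0.57 721 flange u 267 299 v 153 195
skirt u 274.8966709550741 293.23414760914585 vmax 194.40260693448667
d [-1.5  0.2 54.6] rot [-0.    0.   -0.01] clock 16.1 tcp [0.5579 0.177  0.2246] j [ 0.17  0.33  0.06  1.3   0.   -0.43] F [ 0.3  0.4 -2.1] gap 0.0124 grip 97.66726970672607
```

The held cap's flange spans u 267–299, against a predicted 267.5–300, so it is centred on the TCP. Lowering.

Emit:
move_arm(
  targets=[
    [[-1.5, 0, 20], [0, 0, 0], 1],
    [[-1.5, 0, 40], [0, 0, 0], 1],
    [[-1.5, 0, 60], [0, 0, 0], 1],
    [[-1.5, 0, 66], [0, 0, 0], 1],
    [[-1.5, 0, 66], [0, 0, 0], 1],
  ],
)

```text
clock: 16.73
tcp_pos: [0.559, 0.1785, 0.1584]
orientation: [-0.0, -0.297, 0.955, 0.0]
wrist_force: [0.0, 0.3, -0.9]
finger_gap: 0.0126
grip_force: 97.7
```

```bash
for i in 1 2 3; do python3 -c "
from h import *
cam('scene')"; done;  python3 g.py .559 .178 .15 214.6
```

```text
d [ 1.  -0.2  9.3] rot [-0.    0.01 -0.  ] clock 16.875 tcp [0.5597 0.1788 0.1593] j [ 0.17  0.37 -0.06  1.15  0.   -0.43] F [ 1.1  0.4 -1.5] gap 0.0128 grip 97.70426273345947
```

Emit:
move_arm(
  targets=[
    [[0.5, 0, 3], [0, 0, 0], 1],
    [[0.5, 0, 6], [0, 0, 0], 1],
    [[0.5, 0, 8], [0, 0, 0], 1],
    [[0.5, 0, 8], [0, 0, 0], 1],
  ],
)

```text
clock: 17.38
tcp_pos: [0.5584, 0.1784, 0.15]
orientation: [-0.0, -0.297, 0.955, 0.0]
wrist_force: [0.1, 0.4, -1.4]
finger_gap: 0.0126
grip_force: 97.7
```

Emit:
move_arm(
  targets=[
    [[0, 0, 2], [0, 0, 0], 1],
    [[0, 0, 4], [0, 0, 0], 1],
    [[0, 0, 4], [0, 0, 0], 1],
  ],
)

```text
clock: 17.75
tcp_pos: [0.5587, 0.1784, 0.1464]
orientation: [0.0, -0.297, 0.955, 0.0]
wrist_force: [0.7, -0.1, 0.5]
finger_gap: 0.0129
grip_force: 97.8
```

Emit:
move_arm(
  targets=[
    [[0, 0, 2], [0, 0, 0], 1],
    [[0, 0, 4], [0, 0, 0], 1],
    [[0, 0, 6], [0, 0, 0], 1],
    [[0, 0, 6.5], [0, 0, 0], 1],
    [[0, 0, 6.5], [0, 0, 0], 1],
  ],
)

```text
clock: 18.38
tcp_pos: [0.5588, 0.1784, 0.14]
orientation: [0.0, -0.297, 0.955, 0.0]
wrist_force: [-0.5, -0.7, 3.2]
finger_gap: 0.0119
grip_force: 98.3
```

```bash
for i in 1 2 3; do python3 -c "
from h import *
cam('scene')"; python3 g.py .559 .178 .14 214.6; done
```

```text
d [ 0.1 -0.5 -0. ] rot [-0.  0. -0.] clock 18.425 tcp [0.5588 0.1785 0.14  ] j [ 0.17  0.38 -0.09  1.1   0.   -0.43] F [-1.2  0.1  4.3] gap 0.0125 grip 98.28319072723389
d [ 0.  -0.5 -0.1] rot [-0.  0. -0.] clock 18.475 tcp [0.5587 0.1784 0.1399] j [ 0.17  0.38 -0.09  1.1   0.   -0.43] F [-0.8 -0.3  4.2] gap 0.0124 grip 98.28321933746338
d [ 0.  -0.5 -0.1] rot [-0.  0. -0.] clock 18.525 tcp [0.5587 0.1784 0.1399] j [ 0.17  0.38 -0.09  1.1   0.   -0.43] F [-0.3  0.2  3.9] gap 0.0128 grip 98.28288674354553
```

Emit:
move_arm(
  targets=[
    [[0, 0, 0.7], [0, 0, 0], 1],
    [[0, 0, 0.7], [0, 0, 0], 1],
    [[0, 0, 0.7], [0, 0, 0], 1],
  ],
  squeeze=120,
)

```text
clock: 18.9
tcp_pos: [0.5588, 0.1784, 0.1395]
orientation: [0.0, -0.297, 0.955, -0.0]
wrist_force: [-1.3, -0.1, 5.5]
finger_gap: 0.0122
grip_force: 119.3
```

```bash
for i in 1 2 3; do python3 -c "
from h import *
cam('scene')"; python3 g.py .559 .178 .14 214.6; done
```

```text
d [ 0.1 -0.5 -0.5] rot [-0.  0. -0.] clock 18.95 tcp [0.5588 0.1784 0.1395] j [ 0.17  0.38 -0.09  1.1   0.   -0.43] F [-1.6 -0.5  6. ] gap 0.0123 grip 119.28672909736633
d [ 0.1 -0.5 -0.5] rot [-0.  0. -0.] clock 19.0 tcp [0.5588 0.1784 0.1395] j [ 0.17  0.38 -0.09  1.1   0.   -0.43] F [-1.  -0.8  5.3] gap 0.0123 grip 119.28720831871033
d [ 0.1 -0.5 -0.5] rot [-0.  0. -0.] clock 19.05 tcp [0.5588 0.1784 0.1395] j [ 0.17  0.38 -0.09  1.1   0.   -0.43] F [-0.9  0.3  6. ] gap 0.0122 grip 119.28737282752991
```

Emit:
move_arm(
  targets=[
    [[0, 0, 0], [0, 0, 0.4], 1],
    [[0, 0, 0], [0, 0, 0.8], 1],
    [[0, 0, 0], [0, 0, 1.2], 1],
    [[0, 0, 0], [0, 0, 1.6], 1],
    [[0, 0, 0], [0, 0, 2.0], 1],
  ],
)

```text
clock: 19.68
tcp_pos: [0.559, 0.1786, 0.1395]
orientation: [0.001, -0.126, 0.992, 0.0]
wrist_force: [-1.4, 0.6, 5.4]
finger_gap: 0.0121
grip_force: 119.2
```

```bash
python3 -c "
from h import *
cam('scene');cam('scene');print(env.get_state()['ft_torque'])"; python3 g.py .559 .178 .14 214.6
```

```text
[0.05230482 0.24278547 0.10245668]
d [ 0.1 -0.6 -0.5] rot [ 0.    0.01 -2.01] clock 19.775 tcp [0.559  0.1786 0.1395] j [ 0.17  0.38 -0.09  1.1   0.   -0.08] F [-0.5  1.2  4.1] gap 0.0122 grip 119.20422434806824
```

Emit:
move_arm(
  targets=[
    [[0, 0, 0], [0, 0, 0.6], 1],
    [[0, 0, 0], [0, 0, 1.2], 1],
    [[0, 0, 0], [0, 0, 1.8], 1],
    [[0, 0, 0], [0, 0, 2.4], 1],
    [[0, 0, 0], [0, 0, 3.0], 1],
  ],
)

```text
clock: 20.4
tcp_pos: [0.5589, 0.1786, 0.1395]
orientation: [0.0, 0.136, 0.991, 0.0]
wrist_force: [-0.5, -0.2, 5.9]
finger_gap: 0.0126
grip_force: 119.2
```

```bash
python3 -c "
from h import *
cam('scene');cam('scene');print(env.get_state()['ft_torque'])"; python3 g.py .559 .178 .14 214.6
```

```text
[0.02380766 0.27008771 0.1979251 ]
d [-0.3 -0.5 -0.5] rot [ 0.    0.01 -5.01] clock 20.5 tcp [0.5589 0.1786 0.1395] j [ 0.17  0.38 -0.09  1.1   0.    0.44] F [-1.3  0.3  5.3] gap 0.012 grip 119.22974467277527
```

Emit:
move_arm(
  targets=[
    [[0, 0, 0], [0, 0, 0.6], 1],
    [[0, 0, 0], [0, 0, 1.2], 1],
    [[0, 0, 0], [0, 0, 1.8], 1],
    [[0, 0, 0], [0, 0, 2.4], 1],
    [[0, 0, 0], [0, 0, 2.9], 1],
  ],
)

```text
clock: 21.12
tcp_pos: [0.5587, 0.1785, 0.1395]
orientation: [0.0, 0.379, 0.925, 0.0]
wrist_force: [-0.3, 0.7, 6.1]
finger_gap: 0.0124
grip_force: 119.3
```

```bash
python3 -c "
from h import *
for i in range(3): cam('scene');print(env.get_state()['ft_torque'])"; python3 g.py .559 .178 .14 214.6
```

```text
[-0.04783631  0.29959988  0.16694016]
[-0.05750632  0.36414598  0.18819449]
[0.01729493 0.37250207 0.18786688]
d [-0.6 -0.2 -0.5] rot [ 0.   0.  -7.9] clock 21.275 tcp [0.5587 0.1785 0.1395] j [ 0.17  0.38 -0.09  1.1   0.    0.95] F [-1.6 -0.7  5.6] gap 0.0122 grip 119.27724123001099
```

Emit:
move_arm(
  targets=[
    [[0, 0, 0], [0, 0, 0.1], 1],
    [[0, 0, 0], [0, 0, 0.2], 1],
    [[0, 0, 0], [0, 0, 0.3], 1],
    [[0, 0, 0], [0, 0, 0.3], 1],
  ],
)

```text
clock: 21.78
tcp_pos: [0.5587, 0.1785, 0.1395]
orientation: [0.0, 0.402, 0.916, 0.0]
wrist_force: [-1.3, 0.0, 5.9]
finger_gap: 0.0122
grip_force: 119.3
```

```bash
python3 -c "
from h import *
for i in range(3): cam('scene');print(env.get_state()['ft_torque'])"; python3 g.py .559 .178 .14 214.6
```

```text
[-0.02180693  0.3557541   0.24720658]
[-0.06199186  0.37647762  0.26785854]
[-0.01444078  0.35587746  0.27489149]
d [-0.6 -0.1 -0.5] rot [ 0.   0.  -8.2] clock 21.925 tcp [0.5587 0.1785 0.1395] j [ 0.17  0.38 -0.09  1.1   0.    1.  ] F [-1.7 -0.1  5.7] gap 0.0123 grip 119.28169012069702
```

Emit:
move_arm(
  targets=[
    [[0, 0, 0], [0, 0, 0.1], 1],
    [[0, 0, 0], [0, 0, 0.2], 1],
    [[0, 0, 0], [0, 0, 0.3], 1],
    [[0, 0, 0], [0, 0, 0.3], 1],
  ],
)

```text
clock: 22.42
tcp_pos: [0.5587, 0.1786, 0.1395]
orientation: [0.0, 0.425, 0.905, 0.0]
wrist_force: [-1.0, -1.2, 5.3]
finger_gap: 0.012
grip_force: 119.5
```

```bash
python3 -c "
from h import *
for i in range(3): cam('scene');print(env.get_state()['ft_torque'])"; python3 g.py .559 .178 .14 214.6
```

```text
[-0.0480329   0.33306495  0.70270782]
[-0.04715206  0.34773358  0.55601483]
[-0.08577843  0.31429588  0.67960876]
d [-0.6 -0.2 -0.5] rot [ 0.    0.   -8.49] clock 22.575 tcp [0.5588 0.1786 0.1395] j [ 0.17  0.38 -0.09  1.1   0.    1.05] F [-0.6 -0.4  5.9] gap 0.0122 grip 119.4816505908966
```

The torque has jumped from 0.27 to about 0.65 N·m, so the cap is at its stop. It is still pushed in and gripped, so I'm handing in.

```bash
python3 -c "
from workcell import env
print(env.hand_in())"
```

```text
the job is handed in; nothing more can be done
None
```

I handed the job in at about 22.6 s of the 61 s allowed, with the tube standing in the well and the black cap pushed in, turned clockwise to its stop and still gripped; the hand-in did not report a verdict.

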